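# Wedge the sagging rest of a disc sander level

## Robot

A 6-joint arm with a two-finger parallel gripper is mounted at the origin on the work surface. World frame = base frame: x ahead of the robot, y to its left, z up, the work surface at z = 0. Lengths are in mm, angles in rad, forces in N, time in s.
With the tool pointing down it reaches from about 275 to 750 mm from the base axis. Payload 10.2 kg.
Tool frame: the origin (TCP) lies where the fingers leave the gripper's body, on its centre line; the fingertips stand 73 mm ahead of it and the grasp point (between the pads) lies 54 mm ahead of it (ctrl.tip_extent is the z of the fingertips in the tool frame, in mm); z points along the fingers, y is the line along which they close (so a half turn about z gives the same grasp; the last joint's range is limited). The gripper opens to 85 mm and grips with 20 to 120 N. Pads are 22 mm wide; open, the fingers measure 114 mm over their backs; the gripper's body (76 mm by 85 mm) begins 54 mm behind the grasp point. The pads swing forward as they close: fully open they stand 13 mm farther back than shut.
Start: joints at [-1.489, 0.313, 1.498, -0, 1.331, -0.223], TCP at [157.541, -500.812, 303.894] pointing down, gripper open.
Joint ranges: [-2.94, 2.94], [-0.97, 2.17], [0.19, 2.56], [-1.23, 4.37], [0.02, 3.11], [-2.88, 2.88]. Speed limits (rad/s): [2.39, 2.39, 3.01, 3.14, 3.14, 3.14].

## Interface

Orientations are given as a unit quaternion [w, x, y, z].
In Python, from rig import readout, cams, order, ctrl gives the robot as it stands.
- The arm moves only by the shell command python3 -m handwheel 'ROWS' [OPENING] [FORCE]. ROWS is a JSON list of rows, 1 to 8 of them, each an object with the fields xyz (a list: dx, dy, dz in mm), rotvec (a list: a rotation vector rx, ry, rz in rad); a field left out counts as zero; each row is the pose to reach, as a shift and turn from the pose commanded when the command began, along the tool's axes at that moment; what a row does not reach only later rows make up. A row lasts 1/10 s, in which the tool goes at most 50 mm and 0.15 rad, less where a joint would pass 70% of its speed; a pose out of reach is approached as far as the arm can. OPENING is the opening from 0.0 (shut) to 1.0 (fully open), set as the command begins (- or left out keeps the last). The fingers move at their own pace and stop on an object; FORCE is the grip in N (left out, the last holds). Time passes only in rows, so rows that do not move let the fingers close. It prints the time, the measured TCP pose, the force, the opening and the grip force at its end. Input that does not fit is refused with a message, and nothing moves.
- readout.sense(): the state, without advancing time (a new reading comes with each control period).
- cams.capture(name): name is "scene" or "top" or "wrist"; returns (picture, depth): 400x640x3 uint8, red, green, blue; 400x640 float32, mm along the optical axis (not along the pixel's ray), 0 where there is no reading.
- cams.calibration(name): a dict with "fx", "fy", "cx", "cy" (pixels), "position" and "attitude" of the camera in the world. Camera axes: x right, y down, z forward; pixel columns grow to the right and rows downward; lengths in mm; the calibration is good to about 2 mm. A picture is of the moment at which its call begins: read the wrist's pose just before it. calibration takes no time and is no camera call; for the wrist camera it gives the pose at the moment of the call.
- order.finish_job(): hands the job in; it is judged then, once.
Trained networks look in the newest picture that a camera, given by its name, has taken for a name from the list of things; names that differ only in an ending like _2 or _b are one class to them, and where a whole thing is asked for, a point or a joint stands for the part that bears it (a point fixed in the world has none). Each returns a list of dicts, best first, with "p" (0 to 1); they miss things now and then, are a little off and sometimes report something else, mostly with a low value. They report only what shows in the picture. A call takes as long as a camera call. They do not tell look-alikes from the thing itself.
- cams.trace(target, camera): "pixels" (400x640 bool, what is visible of it) and "bbox" ([left, top, right, bottom] in pixels, round what is visible of it).
- cams.spot_point(target, camera): "uv" ([column, row] in pixels: a listed point, or the origin of a listed thing).
The state is a dict: "time_s": time; "joints": joint angles; "dq": joint speeds; "tau": joint torques, N m; "eef_pos": TCP position; "ee_rot": TCP orientation; "force": force on the tool from outside, world axes, zero at the start; "wrist_torque": the same for the moment, N m; "grip_width": opening from 0.0 (shut) to 1.0 (fully open); "grip_force": force on a finger pad.
Only numpy, scipy, OpenCV 4.12 (cv2) and the standard library are available. Lean on these libraries where they do the work, as an engineer would, in place of code of your own. Each camera call takes 0.05 s, during which the arm holds its last target. There are 200 camera calls.

## Task

The work rest of the small disc sander sags because its front leg does not reach the bench. Take the wooden wedge from the steel tray and push it along the bench, thin end first, under the foot of the leg until the rest has come up level against its stop and the wedge is firmly tight, without forcing it. Lift the rest with the wedge alone, keeping the hand off the machine, leave the wedge there and the other things where they are.

Things in the scene. Friction and masses are not known exactly. Their poses are not given: they have to be found in the camera images.
- sander: Grey disc sander, 350 long, 235 wide, 168 high, fixed. Origin: on the bench right under the leg's foot when the rest is level; x points from the operator's side into the machine (push the wedge along it), z up. Leg: 8 mm rod with an 18 mm ball foot, on a lug at x -12 to 14, top z 100. Base from x 100. Leg length varies unmeasured: when level the foot is 10.5 to 15.5 off the bench.
- rest (a joint): Sag of the sander's aluminium work rest (166 wide, 98 deep, 8 thick) on its stiff hinge at x 105, z 92 of the sander: 0 = level, on its stop; grows as the front drops; starts 0.04 to 0.06 and stays where it is left. The foot sinks 1.05 mm per 0.01 rad.
- lug (a point): Top centre of the lug at the front edge of the rest, right above the leg. What the hand feels when pushing the wedge: 2 to 3 N of drag on the bench, 5 to 11 N in all while it lifts the rest; once the rest is on its stop it climbs 2 to 3 N per mm of travel: 4 to 7 N more than lifting took is tight. Over 25 N on the foot bends the leg.
- wedge: Plain wooden wedge, 150 long (x), 36 wide (y), 3 thick at the thin end (+x) rising evenly to 30 at the butt (-x); about 60 g. Origin: centre of its flat underside, which lies on the tray's 3 mm floor; x points to the thin end, z up. Grip it across its width near the butt (15 mm from its end). Once pushed in it holds by friction.
- tray: Fixed shallow steel tray 310 (x) by 210 (y), 18 high, floor and walls 3 thick. Origin: centre of its underside. In it lie, side by side about 95 apart in any order, the wedge, the ring clamp and the wax block.
- ring_clamp: Bystander in the tray: wooden ring clamp, two half-round jaws with a plastic ring, 140 long (x), 31 wide (y), 28 high. Origin: centre of its underside.
- wax_block: Bystander in the tray: dark carving-wax block 90 (x) by 38 (y) by 24. Origin: centre of its underside.
- wax_tube: Bystander on the bench: upright dark wax tube, 28 in diameter, 70 high. Origin: centre of its underside.
- flux_bottle: Bystander on the bench: white bottle, 44 in diameter, 105 high. Origin: centre of its underside.
Mind the look-alikes: they are no part of the job. What is shaped like the wedge but pink or purple is not meant.

How it is judged (in metres and radians):
At the end, for the whole second after the job is handed in: The rest is level to within 0.01 rad, held up by the wedge, which is tight (it bears on the foot with more than 9 N), lies flat on the bench at rest and has been let go (value of joint rest below 0.01 rad and contact force between wedge and sander above 9 N and angle between wedge's own z axis and vertical below 0.04 rad and height (world z) of wedge below 0.004 m and linear speed of wedge below 0.01 m/s); the robot touches nothing.
It fails at once if the leg is forced: the wedge presses on the machine with more than 25 N (contact force between wedge and sander above 25 N).
It fails at once if the hand or arm bears on the machine with more than 4 N (contact force between any of the fingers, the arm and sander above 4 N).
It fails at once if a bystander is shifted by more than 25 mm (distance of any of ring_clamp, wax_block, wax_tube, flux_bottle from where it was at the start of the episode above 0.025 m).
It also fails if it takes over 67 s, if anything falls off the work surface, if the arm or the gripper's body presses on something with over 40 N, if the wrist force passes 120 N, or if a joint passes its speed limit or range.

## Working session

There is one attempt and no reset: what is moved stays moved. The work goes in short steps, Python scripts to look and compute and a shell command to move; the robot and the scene stay as the last step left them, time stands still between calls to the robot, and variables do not carry over. Pictures are saved under pics/ and viewed, at most 10 in all, crops included, and the job is handed in when it is done.

```bash
mkdir -p pics; ls; cat > h.py <<'E'
import numpy as np, cv2
from scipy.spatial.transform import Rotation as R
from rig import readout, cams, order, ctrl
def rot(q): q=np.asarray(q,float); return R.from_quat([q[1],q[2],q[3],q[0]]) if q.shape==(4,) else R.from_matrix(q)
def cloud(d,c):
    v,u=np.mgrid[0:400,0:640]
    P=np.stack([(u-c['cx'])/c['fx']*d,(v-c['cy'])/c['fy']*d,d],-1)
    return P@rot(c['attitude']).as_matrix().T+np.array(c['position'])
def px(P,c):
    p=rot(c['attitude']).inv().apply(np.asarray(P,float)-np.array(c['position']))
    return p[...,0]/p[...,2]*c['fx']+c['cx'],p[...,1]/p[...,2]*c['fy']+c['cy']
E
python3 - <<'E'
from h import *
s=readout.sense(); print(s['time_s'],s['eef_pos'],s['ee_rot'],s['force'])
ims=[]
for n in ['scene','top']:
    im,d=cams.capture(n); c=cams.calibration(n); print(n,{k:np.round(v,3) for k,v in c.items()})
    np.savez(n+'.npz',im=im,d=d); W=cloud(d,c)
    cv2.imwrite(f'pics/{n}.png',im[...,::-1])
    for t in ['sander','wedge','tray','ring_clamp','wax_block','wax_tube','flux_bottle','lug']:
        for r in cams.trace(t,n)[:3]:
            if r['p']<.2: continue
            m=r['pixels']&(d>0); w=W[m]
            print(t,round(r['p'],2),np.round(r['bbox']), np.round(np.median(w,0)) if len(w) else '', np.round(np.percentile(w,[2,98],axis=0)).tolist() if len(w) else '')
    for r in cams.spot_point('lug',n)[:2]+cams.spot_point('wedge',n)[:3]+cams.spot_point('sander',n)[:2]: print(r['uv'],r['p'])
E
```

```text
pics
0.0 [ 157.53059338 -500.6346835   303.31400052] [-6.61932165e-04  9.88409034e-01  1.51812851e-01  4.28808911e-05] [-0.25021682 -0.50139437  0.48893466]
scene {'fx': np.float64(448.742), 'fy': np.float64(448.742), 'cx': np.float64(329.737), 'cy': np.float64(196.017), 'position': array([1389.925,  208.141,  915.069]), 'attitude': array([-0.253,  0.528,  0.735, -0.343])}
sander 0.77 [393. 210. 542. 311.] [567. 309.  97.] [[441.0, 134.0, 19.0], [638.0, 444.0, 158.0]]
wedge 0.59 [256. 155. 286. 179.] [ 267. -373.   15.] [[170.0, -400.0, -0.0], [314.0, -355.0, 30.0]]
wedge 0.58 [151. 207. 194. 248.] [ 630. -509.   14.] [[563.0, -541.0, 1.0], [702.0, -486.0, 29.0]]
wedge 0.57 [227. 226. 278. 251.] [ 613. -284.   17.] [[584.0, -346.0, 3.0], [632.0, -204.0, 33.0]]
tray 0.79 [208. 178. 313. 262.] [ 534. -274.    4.] [[357.0, -386.0, -1.0], [668.0, -174.0, 20.0]]
ring_clamp 0.9 [245. 211. 291. 227.] [ 521. -266.   28.] [[495.0, -335.0, 6.0], [535.0, -202.0, 34.0]]
wax_block 0.68 [259. 188. 288. 212.] [ 437. -285.   25.] [[408.0, -331.0, 4.0], [449.0, -245.0, 30.0]]
wax_tube 0.61 [463. 203.
[... 973 characters left out ...]
20.0]]
ring_clamp 0.95 [344. 188. 398. 205.] [ 512. -268.   31.] [[492.0, -335.0, 9.0], [531.0, -201.0, 35.0]]
wax_block 0.63 [359. 220. 399. 236.] [ 426. -287.   27.] [[408.0, -331.0, 11.0], [446.0, -244.0, 31.0]]
wax_tube 0.79 [133. 271. 155. 280.] [317. 291.  67.] [[304.0, 285.0, 7.0], [329.0, 311.0, 74.0]]
flux_bottle 0.6 [285. 110. 304. 130.] [701. -70.  73.] [[689.0, -88.0, 24.0], [720.0, -51.0, 108.0]]
lug 0.91 [163. 154. 221. 228.] [508. 182.  98.] [[432.0, 121.0, 87.0], [591.0, 234.0, 103.0]]
lug 0.54 [ 59. 139. 220. 234.] [514. 287. 101.] [[432.0, 137.0, 29.0], [615.0, 446.0, 161.0]]
[211.7, 193.9] 0.77
[412.5, 300.9] 0.96
[369.1, 160.7] 0.63
[458.5, 152.7] 0.61
[221.7, 199.0] 0.77
```

```bash
python3 - <<'E'
from h import *
T=np.load('top.npz');S=np.load('scene.npz')
cv2.imwrite('pics/a.png',cv2.resize(T['im'][90:350,40:490,::-1],(800,462),interpolation=cv2.INTER_CUBIC))
cv2.imwrite('pics/b.png',cv2.resize(S['im'][140:320,140:560,::-1],(800,343),interpolation=cv2.INTER_CUBIC))
for n,D in [('top',T),('scene',S)]:
    c=cams.calibration(n);W=cloud(D['d'],c);im=D['im'].astype(int)
    # wedge in tray: height profile along its long axis
    for nm,(x0,x1,y0,y1) in dict(tray=(575,640,-360,-190)).items():
        m=(W[...,0]>x0)&(W[...,0]<x1)&(W[...,1]>y0)&(W[...,1]<y1)&(W[...,2]>7)&(W[...,2]<40); w=W[m]
        print(n,nm,m.sum(),im[m].mean(0).round())
        for y in range(-350,-190,10):
            k=w[(w[:,1]>=y)&(w[:,1]<y+10)]
            if len(k)>3: print(y+5,len(k),k[:,0].min().round(),k[:,0].max().round(),np.median(k[:,2]).round(1))
    # rest plate
    m=(W[...,0]>420)&(W[...,0]<620)&(W[...,1]>100)&(W[...,1]<240)&(W[...,2]>82)&(W[...,2]<106); w=W[m]
    A=np.c_[w[:,:2],np.ones(len(w))];
    for _ in range(4):
        co=np.linalg.lstsq(A,w[:,2],rcond=None)[0]; r=abs(A@co-w[:,2]);k=r<3;A,w=A[k],w[k]
    print('plane',co,len(w)); print(cv2.minAreaRect(w[:,:2].astype(np.float32)))
    g=cams.spot_point('lug',n) if 0 else None
for n,uv in [('scene',(401.9,224.8)),('top',(211.7,193.9))]:
    c=cams.calibration(n);d=rot(c['attitude']).apply([(uv[0]-c['cx'])/c['fx'],(uv[1]-c['cy'])/c['fy'],1]);p=np.array(c['position']);print(n,p+d*((97-p[2])/d[2]),d)
E
```

```text
top tray 841 [192. 165. 122.]
-345 44 596.0 632.0 33.0
-335 67 585.0 632.0 31.1
-325 57 588.0 631.0 29.1
-315 66 580.0 637.0 28.0
-305 57 592.0 627.0 25.5
-295 62 580.0 627.0 23.9
-285 59 589.0 625.0 22.2
-275 58 589.0 625.0 20.9
-265 58 587.0 639.0 18.7
-255 59 585.0 628.0 16.6
-245 56 584.0 621.0 14.6
-235 50 582.0 619.0 12.8
-225 49 582.0 620.0 11.9
-215 51 580.0 617.0 9.7
-205 39 582.0 639.0 8.6
-195 7 577.0 625.0 7.6
plane [4.02212547e-03 5.71137830e-02 8.57627625e+01] 2747
((516.7296752929688, 175.85638427734375), (127.90689086914062, 193.406005859375), 89.94037628173828)
scene tray 663 [179. 145.  98.]
-345 50 597.0 634.0 31.3
-335 56 595.0 633.0 28.7
-325 51 593.0 633.0 27.8
-315 55 592.0 630.0 26.1
-305 50 590.0 632.0 24.0
-295 50 587.0 628.0 21.9
-285 45 590.0 627.0 20.2
-275 47 589.0 639.0 19.8
-265 44 584.0 625.0 17.4
-255 39 582.0 623.0 16.2
-245 42 584.0 622.0 13.9
-235 45 583.0 630.0 11.7
-225 37 580.0 620.0 10.4
-215 31 582.0 630.0 9.1
-205 21 581.0 618.0 8.1
plane [-2.51656307e-03  5.55404388e-02  8.84989095e+01] 1557
((518.323974609375, 174.88137817382812), (194.58551025390625, 128.78834533691406), 0.0038247385527938604)
scene [498.20381757 124.38862672  97.        ] [-0.74606116 -0.07007165 -0.6844396 ]
top [504.08557705 125.3560106   97.        ] [ 0.15171908  0.23607157 -0.99272937]
```

View pics/a.png

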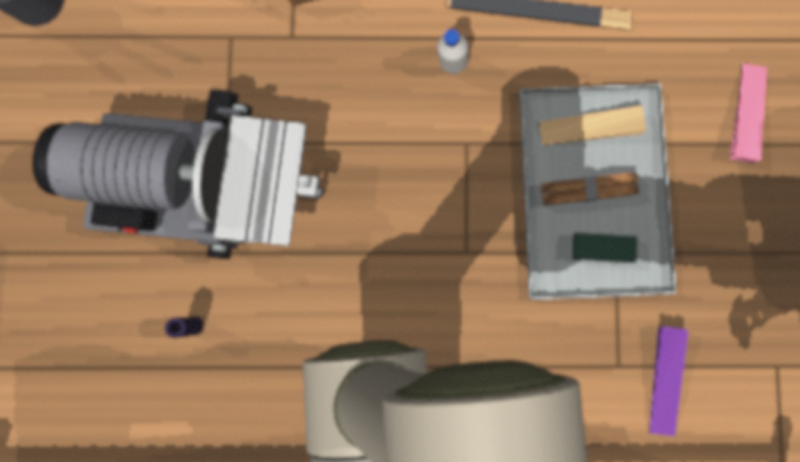

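View pics/b.png

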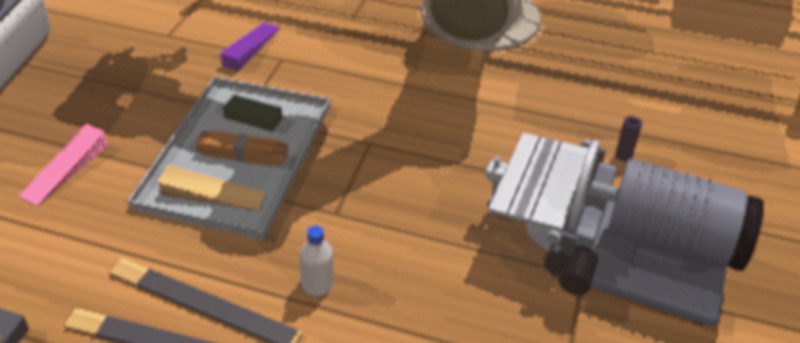

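Candidates (picture a, top view): pink wedge (750,113), purple wedge (668,380), light-wood wedge in the tray (593,123), and a black stick with a wooden end (540,12). I choose the one in the tray: plain wood, butt toward -y, thin end toward +y. Sander rest lug is at (310,185). I'll hover over it and check in a close crop.

```bash
python3 -m handwheel '[{"xyz":[50, 0, 0], "rotvec":[0, 0, -0.14]}, {"xyz":[100, -5, 5], "rotvec":[0, 0, -0.28]}, {"xyz":[150, -10, 10], "rotvec":[0, 0, -0.42]}, {"xyz":[200, -15, 15], "rotvec":[0, 0, -0.56]}, {"xyz":[250, -20, 20], "rotvec":[0, 0, -0.7]}, {"xyz":[300, -25, 25], "rotvec":[0, 0, -0.84]}, {"xyz":[350, -30, 30], "rotvec":[0, 0, -0.98]}, {"xyz":[400, -30, 30], "rotvec":[0, 0, -1.12]}]' 0.65 40
python3 - <<'E'
from h import *
s=readout.sense(); print(s['time_s'],s['eef_pos'],s['ee_rot'],s['joints'],s['grip_width'],s['force'],ctrl.tip_extent)
im,d=cams.capture('wrist'); c=cams.calibration('wrist');print(c)
np.savez('w1.npz',im=im,d=d,pos=c['position'],att=c['attitude'])
cv2.imwrite('pics/w1.png',im[...,::-1])
for t in ['wedge','ring_clamp','tray']:
    for r in cams.trace(t,'wrist')[:3]: print(t,r['p'],r['bbox'],np.median(cloud(d,c)[r['pixels']&(d>0)],0))
E
```

```text
time_s: 2.0
eef_pos: [528.9, -351.5, 273.4]
ee_rot: [-0.001, 0.755, 0.656, -0.0]
force: [0.5, -1.1, 0.2]
grip_width: 0.65
grip_force: 0.0
2.0 [ 528.94782342 -351.54182409  273.36643825] [-5.40330682e-04  7.54809675e-01  6.55943640e-01 -6.01680145e-05] [-7.70722582e-01  5.81750256e-01  1.17530383e+00 -2.90420799e-05
  1.38562553e+00 -6.30785372e-01] 0.6498512977272075 [ 0.4826792  -1.09369213  0.18697991] 72.6
{'fx': 283.1609727694184, 'fy': 283.1609727694184, 'cx': 320.3393363777159, 'cy': 203.56130596301207, 'position': array([ 543.56434934, -280.16938791,  341.11750728]), 'attitude': array([ 0.13509596,  0.988779  , -0.06328926, -0.00772304])}
wedge 0.89 [356.6, 271.9, 467.1, 308.5] [ 582.90658338 -499.2555971    19.260709  ]
wedge 0.87 [41.0, 218.4, 160.1, 252.8] [ 262.63442313 -374.66493433   12.66919485]
wedge 0.62 [350.3, 30.1, 415.2, 179.4] [ 610.60131018 -269.8352617    16.63308576]
ring_clamp 0.83 [262.3, 39.2, 325.3, 178.4] [ 517.35686952 -260.62728088   28.27010402]
tray 0.67 [129.1, 0.0, 440.7, 237.0] [ 514.61527922 -257.25315293    0.80754019]
```

View pics/w1.png

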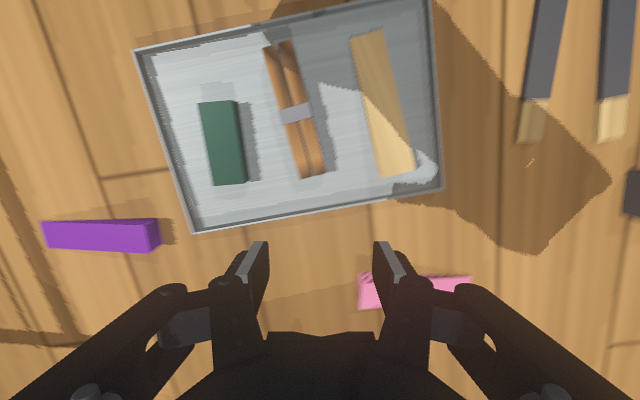

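The wrist view shows the wooden wedge at (383,105), butt at (398,172), thin end at (366,35), in the tray; pink (415,290) and purple (100,236) are outside it. Now the precise pose.

```bash
cat > w.py <<'E'
from h import *
def wedge(W,im,out=False):
    m=(abs(W[...,0]-606)<45)&(abs(W[...,1]+275)<95)&(W[...,2]<45)&(W[...,2]>-5)
    i=im.astype(int); m&=(i[...,0]-i[...,2]>25)
    m=cv2.morphologyEx(m.astype(np.uint8),cv2.MORPH_OPEN,np.ones((3,3)))>0
    w=W[m]; A=np.c_[w[:,:2],np.ones(len(w))]
    k=np.ones(len(w),bool)
    for _ in range(5): co=np.linalg.lstsq(A[k],w[k,2],rcond=None)[0]; k=abs(A@co-w[:,2])<2.5
    w=w[k]; print(len(w),'plane',co.round(3),'rect',cv2.minAreaRect(w[:,:2].astype(np.float32)))
    g=-co[:2]; print('yaw thin',np.degrees(np.arctan2(g[1],g[0])),'slope',np.hypot(*g),'mean',w.mean(0), 'z',np.percentile(w[:,2],[2,98]))
E
python3 - <<'E'
from w import *
for n in ['top','scene','w1']:
    D=np.load(n+'.npz'); c=cams.calibration(n if n!='w1' else 'wrist')
    if n=='w1': c.update(position=D['pos'],attitude=D['att'])
    W=cloud(D['d'],c); print(n); wedge(W,D['im'])
    if n!='w1':
        # rest plate rect: bright, tall, via connected light mask
        i=D['im'].astype(int)
        m=(W[...,2]>84)&(W[...,2]<106)&(W[...,0]>400)&(W[...,0]<640)&(W[...,1]>95)&(W[...,1]<245)&(i.min(-1)>150)
        m=cv2.morphologyEx(m.astype(np.uint8),cv2.MORPH_OPEN,np.ones((9,9)))>0
        w=W[m]; print('rest',len(w),cv2.minAreaRect(w[:,:2].astype(np.float32)),w.mean(0))
        # front edge line: per x-bin min y
        P=[]
        for x in range(440,590,10):
            k=w[(w[:,0]>=x)&(w[:,0]<x+10)]
            if len(k)>8: P.append((x+5,k[:,1].min(),k[:,1].max()))
        print(np.round(P,0).tolist())
E
```

```text
top
620 plane [ 3.1000e-02 -1.7400e-01 -4.6415e+01] rect ((606.4091186523438, -273.0155029296875), (36.68513488769531, 150.09487915039062), 6.314634799957275)
yaw thin 100.05665021684288 slope 0.17712359551361082 mean [ 606.04773258 -273.37670331   20.17487514] z [ 6.69113358 33.31304638]
rest 2030 ((511.1895446777344, 185.51959228515625), (97.97722625732422, 165.12173461914062), 84.17494201660156) [505.62112257 190.07979255  98.74956895]
[[445.0, 144.0, 232.0], [455.0, 144.0, 237.0], [465.0, 144.0, 237.0], [475.0, 140.0, 238.0], [485.0, 141.0, 237.0], [495.0, 140.0, 237.0], [505.0, 138.0, 233.0], [515.0, 137.0, 233.0], [525.0, 137.0, 233.0], [535.0, 137.0, 232.0], [545.0, 138.0, 228.0], [555.0, 138.0, 228.0], [565.0, 178.0, 228.0], [575.0, 188.0, 226.0], [585.0, 189.0, 225.0]]
scene
446 plane [ 2.9000e-02 -1.6600e-01 -4.3844e+01] rect ((606.0775756835938, -274.55401611328125), (40.36729431152344, 150.8173370361328), 7.676570892333984)
yaw thin 99.7229626305586 slope 0.16880934578378046 mean [ 606.81361715 -273.58883      19.22963804] z [ 6.14107207 32.60972126]
rest 657 ((519.1243286132812, 203.23678588867188), (121.14618682861328, 122.76190948486328), 39.175453186035156) [520.25823156 200.42769396  98.61110326]
[[445.0, 199.0, 221.0], [455.0, 198.0, 230.0], [465.0, 199.0, 231.0], [475.0, 201.0, 232.0], [485.0, 201.0, 234.0], [495.0, 133.0, 232.0], [505.0, 131.0, 233.0], [515.0, 133.0, 232.0], [525.0, 135.0, 230.0], [535.0, 138.0, 223.0], [545.0, 186.0, 224.0], [555.0, 187.0, 225.0], [565.0, 188.0, 226.0], [575.0, 190.0, 225.0], [585.0, 191.0, 215.0]]
w1
4844 plane [ 2.6000e-02 -1.7600e-01 -4.5989e+01] rect ((611.6588134765625, -268.6390686035156), (36.62983322143555, 151.67318725585938), 7.177114009857178)
yaw thin 98.35054639453698 slope 0.1781839436440985 mean [ 611.50250806 -267.9845415    17.0797562 ] z [ 4.16939834 30.00518122]
```

```bash
python3 -m handwheel '[{"xyz":[10, 40, 30], "rotvec":[0, 0, -0.13]}, {"xyz":[32, 83, 60], "rotvec":[0, 0, -0.264]}, {"xyz":[32, 83, 100], "rotvec":[0, 0, -0.264]}, {"xyz":[32, 83, 123], "rotvec":[0, 0, -0.264]}, {"xyz":[32, 83, 123], "rotvec":[0, 0, -0.264]}]'
python3 - <<'E'
from w import *
s=readout.sense(); print(s['joints'],s['force'])
im,d=cams.capture('wrist'); c=cams.calibration('wrist')
cv2.imwrite('pics/w2.png',im[...,::-1]); wedge(cloud(d,c),im)
q=cams.trace('tray','wrist'); W=cloud(d,c); v=W[(d>0)&(abs(W[...,0]-560)<12)&(abs(W[...,1]+270)<40)]; print('floor z',np.median(v,0))
E
```

```text
time_s: 2.7
eef_pos: [612.1, -333.7, 147.1]
ee_rot: [-0.004, 0.665, 0.747, -0.0]
force: [-0.7, -1.3, -0.3]
grip_width: 0.651
grip_force: 0.0
[-6.66669516e-01  8.35092435e-01  1.06656671e+00 -2.38953268e-04
  1.24717798e+00 -7.82359954e-01] [-0.65899324 -1.26094797 -0.32223621]
11913 plane [ 2.5000e-02 -1.8100e-01 -4.4239e+01] rect ((607.7554321289062, -275.1328430175781), (36.154869079589844, 150.5156707763672), 6.712141513824463)
yaw thin 97.87453885963109 slope 0.1823135847877072 mean [ 607.49996865 -272.47735387   20.14283799] z [ 7.35964632 33.69937049]
floor z [ 559.96934918 -266.86775245    3.9494015 ]
```

View pics/w2.png

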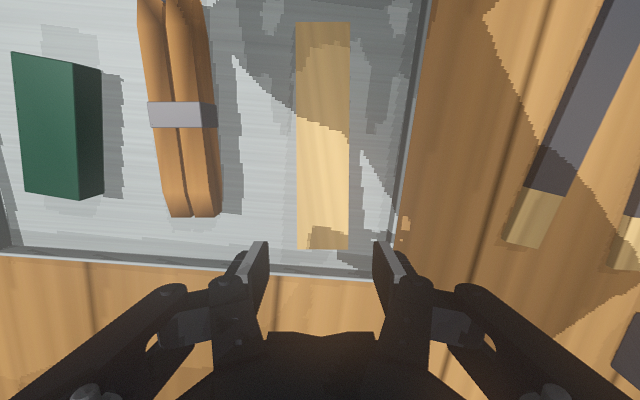

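The crop shows the plain wooden wedge, upright in view between columns 296 and 349, butt at row 248. It's centred between the fingers, with the tray wall clear at column 395. All views agree on the wedge centre (607,-274.5). I go down and grip.

```bash
python3 -m handwheel '[{"xyz":[-2, 1, 35]}, {"xyz":[-2, 1, 60]}, {"xyz":[-2, 1, 70]}, {"xyz":[-2, 1, 70]}]'
python3 -c "
from h import *
s=readout.sense();print(s['eef_pos'],s['force'],ctrl.tip_extent)"
```

```text
time_s: 3.2
eef_pos: [615.1, -335.9, 81.7]
ee_rot: [0.0, 0.665, 0.747, -0.0]
force: [0.4, -0.1, 0.8]
grip_width: 0.651
grip_force: 0.0
[ 615.0820069  -335.94396436   81.67585739] [ 0.39868071 -0.08512183  0.77922668] 72.6
```

```bash
python3 -m handwheel '[{"xyz":[0, 0, 4]}, {"xyz":[0, 0, 4]}, {"xyz":[0, 0, 4]}, {"xyz":[0, 0, 4]}, {"xyz":[0, 0, 4]}, {"xyz":[0, 0, 4]}]' 0.2 50
python3 -m handwheel '[{"xyz":[0, 0, -10]}, {"xyz":[0, 0, -30]}, {"xyz":[0, 0, -60]}, {"xyz":[0, 0, -90]}, {"xyz":[0, 0, -90]}]'
```

```text
time_s: 3.8
eef_pos: [615.8, -335.9, 78.9]
ee_rot: [0.002, 0.664, 0.748, -0.0]
force: [-1.0, -0.9, 6.4]
grip_width: 0.408
grip_force: 50.5
time_s: 4.3
eef_pos: [616.5, -336.1, 172.6]
ee_rot: [0.004, 0.664, 0.748, 0.0]
force: [0.1, -0.9, -0.9]
grip_width: 0.411
grip_force: 49.8
```

```bash
python3 -m handwheel '[{"xyz":[40, -10, 0]}, {"xyz":[85, -25, 5], "rotvec":[0, 0, 0.05]}, {"xyz":[130, -40, 10], "rotvec":[0, 0, 0.1]}, {"xyz":[175, -55, 15], "rotvec":[0, 0, 0.16]}, {"xyz":[220, -70, 20], "rotvec":[0, 0, 0.22]}, {"xyz":[265, -83, 20], "rotvec":[0, 0, 0.22]}, {"xyz":[301, -95, 20], "rotvec":[0, 0, 0.22]}, {"xyz":[301, -95, 20], "rotvec":[0, 0, 0.22]}]'
python3 -m handwheel '[{}, {}]'
cat > lk.py <<'E'
from w import *
s=readout.sense(); print(s['eef_pos'],s['ee_rot'],s['force'])
for n in ['wrist','top','scene']:
    im,d=cams.capture(n); c=cams.calibration(n); W=cloud(d,c)
    if n=='wrist': cv2.imwrite('pics/w3.png',im[...,::-1])
    np.savez(n+'3.npz',im=im,d=d,pos=c['position'],att=c['attitude'])
    for r in cams.spot_point('lug',n)[:1]:
        uv=r['uv']; e=rot(c['attitude']).apply([(uv[0]-c['cx'])/c['fx'],(uv[1]-c['cy'])/c['fy'],1]);p=np.array(c['position'])
        print(n,'lug',r['p'],uv,(p+e*((95-p[2])/e[2])).round(1),'depth',W[int(uv[1]),int(uv[0])])
    for r in cams.trace('wedge',n)[:3]:
        m=r['pixels']&(d>0); k=W[m]; md=np.median(k,0)
        if 400<md[0]<560: print('wedge',r['p'],r['bbox'],md,cv2.minAreaRect(k[:,:2].astype(np.float32)))
    i=im.astype(int)
    m=(W[...,2]>82)&(W[...,2]<110)&(W[...,0]>400)&(W[...,0]<640)&(W[...,1]>95)&(W[...,1]<245)&(i.min(-1)>150)
    m=cv2.morphologyEx(m.astype(np.uint8),cv2.MORPH_OPEN,np.ones((9,9)))>0
    if m.sum()>50: w=W[m]; print('rest',len(w),cv2.minAreaRect(w[:,:2].astype(np.float32)))
E
python3 lk.py
```

```text
time_s: 5.1
eef_pos: [483.4, -44.0, 146.7]
ee_rot: [-0.001, 0.741, 0.671, -0.0]
force: [1.0, 0.0, -0.2]
grip_width: 0.415
grip_force: 49.9
time_s: 5.3
eef_pos: [485.9, -48.3, 147.0]
ee_rot: [0.0, 0.742, 0.67, 0.0]
force: [-0.1, -0.3, -0.0]
grip_width: 0.407
grip_force: 49.9
[485.91718751 -48.27000294 146.99717403] [2.48620917e-04 7.42432216e-01 6.69921138e-01 1.09386137e-04] [-0.12027888 -0.254933   -0.02714165]
wedge 0.95 [271.3, 0.0, 361.8, 303.2] [491.5642163   10.75358579  86.40473694] ((491.267822265625, 5.229713439941406), (133.47756958007812, 36.19335174560547), 85.0261001586914)
top lug 0.89 [212.1, 193.7] [504.9 124.9  95. ] depth [504.70876474 122.34738514 106.99630495]
rest 890 ((514.46875, 208.568359375), (51.67315673828125, 162.27264404296875), 84.39020538330078)
scene lug 0.63 [400.3, 223.4] [492. 119.  95.] depth [504.84598864 119.38601237 107.88576254]
wedge 0.61 [342.9, 205.4, 384.2, 232.9] [497.67871974  15.82101136  83.46577436] ((440.67974853515625, 19.13727569580078), (139.1862030029297, 151.03662109375), 88.6216049194336)
rest 625 ((509.8537292480469, 210.99684143066406), (41.76229476928711, 179.23464965820312), 84.54950714111328)
```

View pics/w3.png

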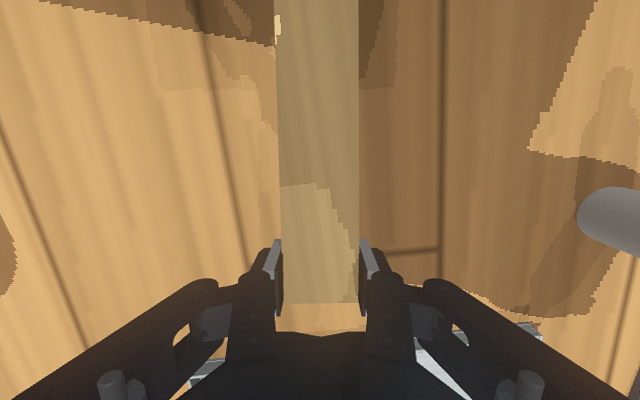

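```bash
python3 - <<'E'
from h import *
out=[]
for n in ['top','scene']:
    for f in ['','3']:
        D=np.load(n+f+'.npz'); c=cams.calibration(n); W=cloud(D['d'],c)
        m=(W[...,0]>480)&(W[...,0]<530)&(W[...,1]>100)&(W[...,1]<140)&(W[...,2]>40)
        w=W[m]; print(n,f,len(w)); print(np.round(w[np.argsort(w[:,1])][::max(1,len(w)//14)]).tolist())
    u,v=px([504,126,97],c); u,v=int(u),int(v)
    out.append(cv2.resize(np.load(n+'.npz')['im'][v-35:v+35,u-40:u+40,::-1],(400,350),interpolation=cv2.INTER_CUBIC))
cv2.imwrite('pics/l.png',np.hstack(out))
E
```

```text
top  158
[[514.0, 112.0, 82.0], [496.0, 113.0, 84.0], [507.0, 114.0, 91.0], [512.0, 116.0, 94.0], [512.0, 118.0, 94.0], [514.0, 121.0, 93.0], [499.0, 123.0, 95.0], [497.0, 125.0, 95.0], [512.0, 128.0, 93.0], [516.0, 130.0, 94.0], [514.0, 133.0, 95.0], [494.0, 135.0, 81.0], [514.0, 137.0, 95.0], [529.0, 138.0, 93.0], [514.0, 140.0, 96.0]]
top 3 159
[[509.0, 111.0, 95.0], [498.0, 113.0, 84.0], [494.0, 114.0, 78.0], [516.0, 116.0, 94.0], [495.0, 119.0, 91.0], [497.0, 121.0, 93.0], [507.0, 122.0, 107.0], [514.0, 125.0, 97.0], [495.0, 129.0, 89.0], [512.0, 131.0, 93.0], [507.0, 133.0, 92.0], [509.0, 135.0, 95.0], [509.0, 137.0, 95.0], [508.0, 138.0, 100.0], [516.0, 140.0, 96.0]]
scene  146
[[513.0, 110.0, 90.0], [514.0, 113.0, 89.0], [514.0, 115.0, 93.0], [504.0, 117.0, 103.0], [518.0, 119.0, 83.0], [510.0, 121.0, 53.0], [519.0, 122.0, 85.0], [507.0, 123.0, 100.0], [518.0, 125.0, 82.0], [508.0, 126.0, 54.0], [522.0, 128.0, 82.0], [519.0, 131.0, 80.0], [529.0, 134.0, 95.0], [528.0, 137.0, 91.0], [529.0, 139.0, 96.0]]
scene 3 144
[[514.0, 110.0, 92.0], [513.0, 113.0, 88.0], [501.0, 115.0, 92.0], [512.0, 117.0, 92.0], [505.0, 119.0, 108.0], [508.0, 121.0, 52.0], [511.0, 122.0, 92.0], [510.0, 124.0, 103.0], [517.0, 125.0, 81.0], [519.0, 126.0, 93.0], [502.0, 128.0, 93.0], [503.0, 131.0, 96.0], [530.0, 134.0, 95.0], [494.0, 137.0, 96.0], [515.0, 139.0, 94.0]]
```

View pics/l.png

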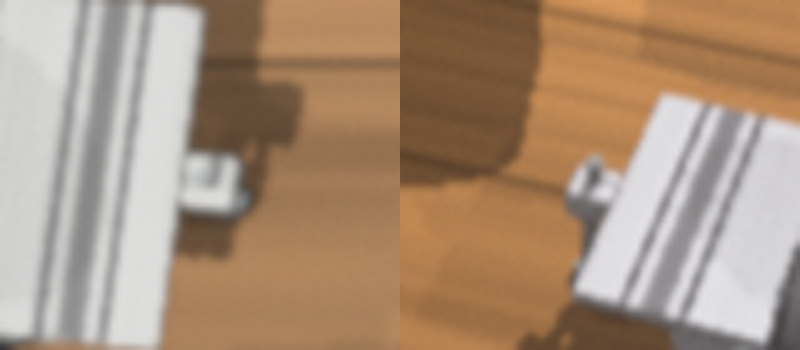

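The picture shows the lug with its rod end at (210,185) left and (595,180) right, giving the origin near (505,126), yaw 84.2°. The wedge is lined up within 2 mm. I lower it.

```bash
python3 -m handwheel '[{"xyz":[0, 1, 30]}, {"xyz":[0, 1, 55]}, {"xyz":[0, 1, 67]}, {"xyz":[0, 1, 69]}, {"xyz":[0, 1, 69]}]'
python3 -m handwheel '[{"xyz":[0, 0, 1]}, {"xyz":[0, 0, 1]}, {"xyz":[0, 0, 1]}]'
```

```text
time_s: 6.25
eef_pos: [486.8, -47.8, 78.4]
ee_rot: [0.0, 0.742, 0.67, 0.0]
force: [-0.0, 0.1, -0.3]
grip_width: 0.408
grip_force: 49.9
time_s: 6.55
eef_pos: [486.7, -47.8, 77.5]
ee_rot: [0.0, 0.742, 0.67, 0.0]
force: [0.3, 1.1, -0.6]
grip_width: 0.411
grip_force: 49.9
```

```bash
for i in 1 2 3; do echo; done; python3 -m handwheel '[{"xyz":[0, 0, 1]}, {"xyz":[0, 0, 1]}, {"xyz":[0, 0, 1]}]'
python3 -m handwheel '[{"xyz":[0, 0, 0.7]}, {"xyz":[0, 0, 0.7]}, {"xyz":[0, 0, 0.7]}]'
```

```text
time_s: 6.85
eef_pos: [486.5, -47.7, 75.9]
ee_rot: [0.0, 0.742, 0.67, 0.0]
force: [-0.7, -0.2, -0.7]
grip_width: 0.415
grip_force: 49.9
time_s: 7.15
eef_pos: [486.5, -47.7, 75.8]
ee_rot: [0.0, 0.742, 0.67, -0.0]
force: [-4.0, -0.4, 8.0]
grip_width: 0.411
grip_force: 50.9
```

```bash
python3 -m handwheel '[{}, {"xyz":[0, 0, -0.5]}, {"xyz":[0, 0, -0.5]}]' 0.5 40
python3 -m handwheel '[{}, {}, {}, {}]' 0.2 40
python3 -m handwheel '[{"xyz":[5, 0, 0]}, {"xyz":[10, 0, 0]}, {"xyz":[15, 0, 0]}, {"xyz":[20, 0, 0]}]'
```

```text
time_s: 7.45
eef_pos: [486.5, -47.7, 75.7]
ee_rot: [0.0, 0.742, 0.67, 0.0]
force: [0.3, 0.4, 0.1]
grip_width: 0.503
grip_force: 0.0
time_s: 7.85
eef_pos: [486.6, -47.8, 75.8]
ee_rot: [0.0, 0.742, 0.67, 0.0]
force: [0.1, 1.1, 2.4]
grip_width: 0.416
grip_force: 40.2
time_s: 8.25
eef_pos: [488.7, -27.3, 75.8]
ee_rot: [0.0, 0.742, 0.67, 0.0]
force: [-0.2, -1.0, 4.1]
grip_width: 0.412
grip_force: 40.3
```

```bash
python3 -m handwheel '[{"xyz":[4, 0, 0]}, {"xyz":[8, 0, 0]}, {"xyz":[12, 0, 0]}, {"xyz":[16, 0, 0]}, {"xyz":[20, 0, 0]}]'
python3 -m handwheel '[{"xyz":[3, 0, 0]}, {"xyz":[6, 0, 0]}, {"xyz":[9, 0, 0]}, {"xyz":[12, 0, 0]}]'
python3 -m handwheel '[{"xyz":[2, 0, 0]}, {"xyz":[4, 0, 0]}, {"xyz":[6, 0, 0]}]'
python3 -m handwheel '[{"xyz":[2, 0, 0]}, {"xyz":[4, 0, 0]}, {"xyz":[6, 0, 0]}]'
```

```text
time_s: 8.75
eef_pos: [490.7, -7.7, 75.8]
ee_rot: [0.0, 0.742, 0.67, 0.0]
force: [-0.5, -2.2, 5.4]
grip_width: 0.413
grip_force: 40.5
time_s: 9.15
eef_pos: [491.9, 4.2, 75.8]
ee_rot: [0.0, 0.742, 0.67, 0.0]
force: [-0.2, -2.8, 5.0]
grip_width: 0.413
grip_force: 40.5
time_s: 9.45
eef_pos: [492.5, 10.2, 75.8]
ee_rot: [0.0, 0.742, 0.67, 0.0]
force: [-0.2, -2.5, 5.2]
grip_width: 0.409
grip_force: 40.5
time_s: 9.75
eef_pos: [493.1, 15.7, 75.8]
ee_rot: [0.0, 0.742, 0.67, -0.0]
force: [-0.3, -9.6, 4.8]
grip_width: 0.413
grip_force: 40.5
```

```bash
for k in 1; do python3 -m handwheel '[{"xyz":[1, 0, 0]}, {"xyz":[2, 0, 0]}, {"xyz":[3, 0, 0]}, {"xyz":[4, 0, 0]}]' | grep -E "pos|force:"; done
python3 -m handwheel '[{"xyz":[1, 0, 0]}, {"xyz":[2, 0, 0]}, {"xyz":[3, 0, 0]}, {"xyz":[4, 0, 0]}]'| grep -E "pos|force:"
python3 -m handwheel '[{"xyz":[1, 0, 0]}, {"xyz":[2, 0, 0]}, {"xyz":[3, 0, 0]}, {"xyz":[4, 0, 0]}]'| grep -E "pos|force:"
python3 -c "
from h import *
im,d=cams.capture('scene'); c=cams.calibration('scene')
u,v=px([505,110,50],c);u,v=int(u),int(v)
cv2.imwrite('pics/s4.png',cv2.resize(im[v-50:v+50,u-70:u+70,::-1],(800,571),interpolation=cv2.INTER_CUBIC))"
```

```text
eef_pos: [493.6, 19.3, 75.8]
force: [-1.1, -9.3, 3.7]
grip_force: 40.5
eef_pos: [494.0, 23.3, 75.8]
force: [-1.4, -9.4, 4.2]
grip_force: 40.5
eef_pos: [494.4, 27.3, 75.8]
force: [-0.7, -9.3, 5.1]
grip_force: 40.5
```

View pics/s4.png

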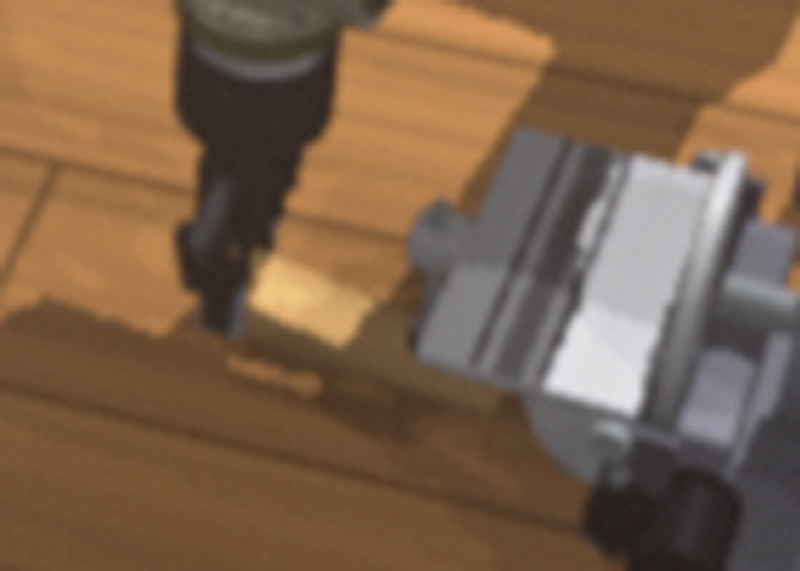

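The picture shows the wedge going under the lug (435,250), thin end in past (500,400), with the gripper at (240,250) well clear. Lifting takes a steady 9.3 N. I continue in small steps.

```bash
python3 -m handwheel '[{"xyz":[1, 0, 0]}, {"xyz":[2, 0, 0]}, {"xyz":[3, 0, 0]}, {"xyz":[4, 0, 0]}]'| grep -E "pos|force:"
python3 -m handwheel '[{"xyz":[1, 0, 0]}, {"xyz":[2, 0, 0]}, {"xyz":[3, 0, 0]}]'| grep -E "pos|force:"
```

```text
eef_pos: [494.8, 31.3, 75.8]
force: [-0.3, -8.8, 4.6]
grip_force: 40.5
eef_pos: [495.1, 34.3, 75.8]
force: [-1.6, -8.3, 4.3]
grip_force: 40.5
```

```bash
python3 -m handwheel '[{"xyz":[0.5, 0, 0]}, {"xyz":[1, 0, 0]}, {"xyz":[1, 0, 0]}]'| grep -E "pos|force:"
```

```text
eef_pos: [495.2, 35.4, 75.8]
force: [-0.2, -7.3, 5.2]
grip_force: 40.5
```

```bash
python3 -m handwheel '[{"xyz":[0.5, 0, 0]}, {"xyz":[1, 0, 0]}, {"xyz":[1, 0, 0]}]'| grep -E "pos|force:"
```

```text
eef_pos: [495.3, 36.4, 75.8]
force: [0.2, -6.3, 4.4]
grip_force: 40.5
```

```bash
python3 -m handwheel '[{"xyz":[0.5, 0, 0]}, {"xyz":[1, 0, 0]}]'| grep -E "pos|force:"
```

```text
eef_pos: [495.4, 37.3, 75.8]
force: [-1.6, -8.3, 4.7]
grip_force: 40.5
```

```bash
python3 -m handwheel '[{"xyz":[0.5, 0, 0]}, {"xyz":[1, 0, 0]}]'| grep -E "pos|force:"
```

```text
eef_pos: [495.5, 38.2, 75.8]
force: [-2.2, -8.3, 4.9]
grip_force: 40.5
```

```bash
python3 -m handwheel '[{"xyz":[0.5, 0, 0]}, {"xyz":[1, 0, 0]}]'| grep -E "pos|force:"
```

```text
eef_pos: [495.6, 39.2, 75.8]
force: [-1.1, -9.7, 5.2]
grip_force: 40.5
```

```bash
python3 -m handwheel '[{"xyz":[0.5, 0, 0]}, {"xyz":[1, 0, 0]}]'| grep -E "pos|force:"
```

```text
eef_pos: [495.7, 40.2, 75.8]
force: [-0.1, -8.3, 5.3]
grip_force: 40.5
```

```bash
python3 -m handwheel '[{"xyz":[0.5, 0, 0]}, {"xyz":[1, 0, 0]}]'| grep -E "pos|force:"
```

```text
eef_pos: [495.8, 41.2, 75.8]
force: [-0.6, -9.2, 4.4]
grip_force: 40.5
```

```bash
python3 -m handwheel '[{"xyz":[0.5, 0, 0]}, {"xyz":[1, 0, 0]}]'| grep -E "pos|force:"
```

```text
eef_pos: [495.9, 42.2, 75.8]
force: [-1.1, -9.2, 5.7]
grip_force: 40.5
```

```bash
python3 -m handwheel '[{"xyz":[0.5, 0, 0]}, {"xyz":[1, 0, 0]}]'| grep -E "pos|force:"
```

```text
eef_pos: [496.0, 43.2, 75.8]
force: [-0.5, -9.0, 4.7]
grip_force: 40.5
```

```bash
python3 -m handwheel '[{"xyz":[0.5, 0, 0]}, {"xyz":[1, 0, 0]}]'| grep -E "pos|force:"
```

```text
eef_pos: [496.1, 44.2, 75.8]
force: [-1.2, -9.5, 5.8]
grip_force: 40.5
```

```bash
python3 -m handwheel '[{"xyz":[0.5, 0, 0]}, {"xyz":[1, 0, 0]}]'| grep -E "pos|force:"
```

```text
eef_pos: [496.2, 45.1, 75.8]
force: [-1.3, -10.9, 4.8]
grip_force: 40.5
```

```bash
python3 -m handwheel '[{"xyz":[0.5, 0, 0]}, {"xyz":[1, 0, 0]}]'| grep -E "pos|force:"
```

```text
eef_pos: [496.3, 45.7, 75.8]
force: [-1.2, -14.4, 5.1]
grip_force: 40.5
```

```bash
python3 -m handwheel '[{"xyz":[0.3, 0, 0]}, {"xyz":[0.5, 0, 0]}]'| grep -E "pos|force:"
```

```text
eef_pos: [496.3, 46.0, 75.8]
force: [-1.9, -16.2, 5.4]
grip_force: 40.5
```

```bash
python3 -m handwheel '[{}, {}]'| grep -E "pos|force:"
python3 -m handwheel '[{}]'| grep -E "pos|force:"
```

```text
eef_pos: [496.3, 46.0, 75.8]
force: [-2.1, -14.4, 5.2]
grip_force: 40.5
eef_pos: [496.3, 46.0, 75.8]
force: [-1.8, -15.8, 5.0]
grip_force: 40.5
```

Push is steady at about 15.4 N, some 6.3 N over the lifting force, so it's tight. Release and withdraw.

```bash
python3 -m handwheel '[{}, {}, {}, {}, {}]' 0.6 40
python3 -m handwheel '[{"xyz":[0, 0, -10]}, {"xyz":[0, 0, -30]}, {"xyz":[-20, 0, -60]}, {"xyz":[-60, 0, -100]}, {"xyz":[-100, 0, -140]}, {"xyz":[-100, 0, -140]}]'
python3 - <<'E'
from h import *
o=[]
for n in ['scene','top']:
    im,d=cams.capture(n); c=cams.calibration(n); W=cloud(d,c)
    for t in ['wedge']:
        for r in cams.trace(t,n)[:4]: k=W[r['pixels']&(d>0)]; print(n,r['p'],np.median(k,0).round(),np.percentile(k,[2,98],axis=0).round().tolist())
    w=W[(W[...,2]>82)&(W[...,2]<108)&(W[...,0]>440)&(W[...,0]<585)&(W[...,1]>148)&(W[...,1]<222)]
    A=np.c_[w[:,:2],np.ones(len(w))];k=np.ones(len(w),bool)
    for _ in range(6): co=np.linalg.lstsq(A[k],w[k,2],rcond=None)[0];k=abs(A@co-w[:,2])<2.5
    print(n,'rest plane',co)
    D=np.load(n+'.npz');W=cloud(D['d'],c);w=W[(W[...,2]>82)&(W[...,2]<108)&(W[...,0]>440)&(W[...,0]<585)&(W[...,1]>148)&(W[...,1]<222)]
    A=np.c_[w[:,:2],np.ones(len(w))];k=np.ones(len(w),bool)
    for _ in range(6): co=np.linalg.lstsq(A[k],w[k,2],rcond=None)[0];k=abs(A@co-w[:,2])<2.5
    print(n,'before',co)
    u,v=px([505,100,50],c);u,v=int(u),int(v)
    o.append(cv2.resize(im[v-50:v+50,u-50:u+50,::-1],(400,400),interpolation=cv2.INTER_CUBIC))
cv2.imwrite('pics/f.png',np.hstack(o))
E
```

```text
time_s: 15.3
eef_pos: [496.2, 47.5, 75.6]
ee_rot: [-0.0, 0.742, 0.67, -0.0]
force: [-0.9, -0.0, 0.1]
grip_width: 0.601
grip_force: 0.0
time_s: 15.9
eef_pos: [486.8, -54.9, 219.9]
ee_rot: [0.003, 0.743, 0.669, 0.001]
force: [0.7, 0.9, -1.4]
grip_width: 0.598
grip_force: 0.0
scene 0.89 [ 261. -374.   14.] [[164.0, -403.0, -1.0], [314.0, -353.0, 31.0]]
scene 0.83 [513.  85.  17.] [[483.0, 34.0, 1.0], [526.0, 174.0, 31.0]]
scene 0.64 [ 628. -510.   13.] [[562.0, -547.0, -1.0], [704.0, -484.0, 29.0]]
scene rest plane [-9.29166379e-04  7.62883434e-04  1.00470616e+02]
scene before [4.60018773e-03 6.07556931e-02 8.41486670e+01]
top 0.91 [ 620. -508.   16.] [[557.0, -533.0, 2.0], [700.0, -483.0, 31.0]]
top 0.63 [ 243. -374.   16.] [[168.0, -397.0, 2.0], [310.0, -353.0, 31.0]]
top 0.41 [501.  52.  27.] [[491.0, 35.0, 5.0], [511.0, 159.0, 33.0]]
top rest plane [-4.70571284e-04 -3.55143114e-03  1.02012398e+02]
top before [4.63781149e-03 5.79108025e-02 8.54864629e+01]
```

View pics/f.png

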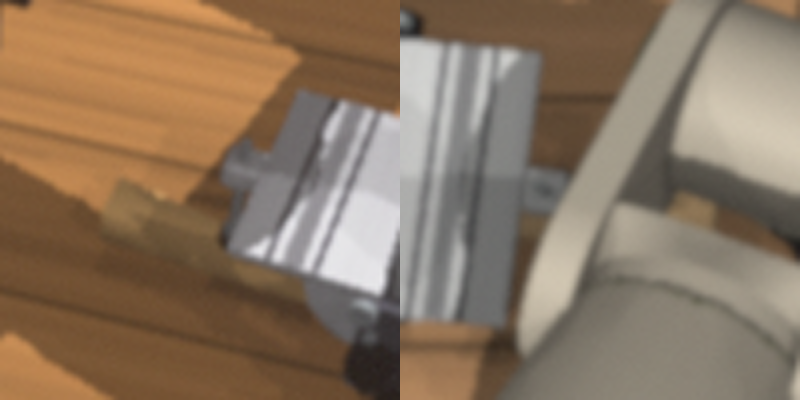

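The picture shows the wedge at (170,230) lying under the lug (240,165), let go. The rest's slope went from 0.058 to about 0.

```bash
python3 -c "
from rig import order,readout
print(readout.sense()['force']); print(order.finish_job())"
```

```text
[ 0.10274007  0.48602377 -1.15463426]
the job is handed in; nothing more can be done
None
```

The wedge is under the leg and let go, the rest measures level, and the job is handed in at about 16 s. The last push was about 15.4 N, some 6 N above what lifting took, but I could not measure how tightly the wedge still bears on the foot after release, and no verdict came back.

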